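# Close up the dust extractor's inspection cover and switch it on

## Robot

A 7-joint arm with a two-finger parallel gripper is mounted at the origin on the work surface. World frame = base frame: x ahead of the robot, y to its left, z up, the work surface at z = 0. Lengths are in m, angles in rad, forces in N, time in s.
With the tool pointing down it reaches from about 0.4 to 0.9 m from the base axis. Payload 5.5 kg.
Tool frame: the origin (TCP) lies between the finger pads; the fingertips stand 25 mm ahead of it and the grasp point (between the pads) lies 6 mm ahead of it (ctrl.tips_ahead is the z of the fingertips in the tool frame, in m); z points along the fingers, y is the direction in which the jaws open and shut (so a half turn about z gives the same grasp; the last joint's range is limited). The gripper opens to 85 mm and grips with 20 to 120 N. Pads are 22 mm wide; open, the fingers measure 114 mm over their backs; the gripper's body (76 mm by 85 mm) begins 54 mm behind the grasp point. The pads swing forward as they close: fully open they stand 13 mm farther back than shut.
Start: joints at [1.414, 0.501, -0.427, 1.55, 0.221, 1.138, -0.21], TCP at [0.265, -0.594, 0.256] pointing down, gripper open.
Joint ranges: [-2.88, 2.88], [-0.31, 2.03], [-1.54, 1.56], [0.2, 2.42], [-1.41, 4.55], [0.19, 2.02], [-2.57, 2.57]. Speed limits (rad/s): [2.57, 2.57, 3.14, 3.14, 3.14, 3.14, 3.14].

## Interface

Orientations are given as a rotation vector (axis times angle).
In Python, from cell import status, read_camera, job, ctrl gives the robot as it stands. The module is installed in compiled form; this text tells all that it offers.
- The arm moves only by the shell command python3 -m handwheel 'ROWS' [OPENING] [FORCE]. ROWS is JSON, a list of rows, each a list of 6 numbers: the shift along the tool's x, y, z normalised to -1 to 1, where 1 is 100 mm, then the turn, a rotation vector about the tool's x, y, z normalised to -1 to 1, where 1 is 90 degrees. In form: [[dx, dy, dz, rx, ry, rz], ...]. A call has 1 to 12 rows; each row is the pose to reach, as a shift and turn from the pose commanded when the call began, along the tool's axes at that moment; what a row does not reach only later rows make up. A row lasts 1/12 s, in which the tool goes at most 41.7 mm and 7.16 degrees, less where a joint would pass 70% of its speed; a pose out of reach is approached as far as the arm can. A call with a number of a shift or a turn outside -1 to 1 is refused whole. A call with a gripper value outside its range is refused whole. OPENING is the opening, from -1 (shut) to 1 (fully open), set as the call begins (- or left out, the last holds). The fingers move at their own pace and stop on an object; FORCE is the grip in N (left out, the last holds). Time passes only in rows, so rows that repeat a pose let the fingers close. It gives the time, the measured TCP pose, the force and the opening at its end, in the units of the state.
- status.get_obs(): the state, without advancing time (a new reading comes with each control period).
- read_camera(name): name is "scene" or "top" or "wrist"; returns a dict with "pixels" (480x640x3 uint8, blue, green, red), "depth" (480x640 float32, m along the optical axis (not along the pixel's ray), 0 where there is no reading), "fx", "fy", "cx", "cy" (pixels), "world_from_camera" (4x4, takes a point from camera to world coordinates); the wrist camera has in their place "mount" (4x4, takes a point from camera to tool coordinates, whose origin is the TCP and whose axes are the flange's). Camera axes: x right, y down, z forward; pixel columns grow to the right and rows downward; lengths in m; the calibration is good to about 2 mm. The wrist camera is an equidistant fisheye: a pixel r from the principal point sees the ray r / f radians off the axis. A picture is of the moment at which its call begins: read the wrist's pose just before it.
- job.job_done(): hands the job in, once; it reports no verdict.
The state is a dict: "t": time; "qpos": joint angles; "joint_velocities": joint speeds; "effort": joint torques, N m; "eef_pos": TCP position; "ee_rot": TCP orientation; "force": force on the tool from outside, world axes, zero at the start; "moment": the same for the moment, N m; "grip_width": finger opening in m.
Only numpy, scipy, OpenCV 4.12 (cv2) and the standard library are available. Lean on these libraries where they do the work, as an engineer would, in place of code of your own. Each camera call takes 0.05 s, during which the arm holds its last target. There are 200 camera calls.

## Task

Tighten the four wing screws of the dust box's sloping inspection cover in cross order: first one diagonal pair, then the other, each turned clockwise until its wing is in line with the red line on the cover and not beyond, so that the gasket is squeezed evenly. Only when all four are tight, lift the red guard on the switch box by its yellow tab, press the toggle beneath it fully down while the guard is open, then tip the guard forward again and let it drop shut. Leave the hammer, screwdriver, glue bottle and offcut where they are.

Things in the scene. Friction and masses are not known exactly. Their poses are not given: they have to be found in the camera images.
- dust_box: green sheet-metal dust box, fixed to the bench, 230 mm deep, 270 mm wide, 187 mm high at its back (robot side), 63 mm at its front; its top slopes 0.5 rad (29 degrees) down to the front, away from the robot. A steel pipe stub (radius 43 mm, 70 mm long) stands out on its left. Origin: under its centre, on the bench; x to its back, y to its left (the bench's -y side), z up
- cover_mid (a point): middle of the outer face of the square aluminium cover (210 mm, black gasket, round window) on the slope. Four wing screws stand square to it at the corners of a 144 mm square. Two red lines run straight up the slope, each through a lower and an upper screw. Axes as dust_box, not sloped
- screw_upper_left_grip (a point): wing screw at the upper edge (nearest the robot), box's left: black upright blade 76 mm long, 10 mm thick, rounded ends, spanning 14 to 42 mm out from the cover's face, on a steel hub. Point: on the turning axis, mid-blade, 30 mm out from the face. Axes turn with the wing: z = turning axis, out of the cover; y along the blade; x across its thickness
- screw_upper_left (a joint): turn of the wing screw at the upper edge (nearest the robot), box's left, rad: 0 = blade across the slope; grows clockwise seen from outside (tightening), 1.571 = tight, blade in line with the red line; can be turned on to 2.2, which crushes the gasket. Starts at 0.15 to 0.6; needs about 0.2 N m, stays where left, does not move in or out
- screw_lower_right_grip (a point): wing screw at the lower edge (away from the robot), box's right: black upright blade 76 mm long, 10 mm thick, rounded ends, spanning 14 to 42 mm out from the cover's face, on a steel hub. Point: on the turning axis, mid-blade, 30 mm out from the face. Axes turn with the wing: z = turning axis, out of the cover; y along the blade; x across its thickness
- screw_lower_right (a joint): turn of the wing screw at the lower edge (away from the robot), box's right, rad: 0 = blade across the slope; grows clockwise seen from outside (tightening), 1.571 = tight, blade in line with the red line; can be turned on to 2.2, which crushes the gasket. Starts at 0.15 to 0.6; needs about 0.2 N m, stays where left, does not move in or out
- screw_upper_right_grip (a point): wing screw at the upper edge (nearest the robot), box's right: black upright blade 76 mm long, 10 mm thick, rounded ends, spanning 14 to 42 mm out from the cover's face, on a steel hub. Point: on the turning axis, mid-blade, 30 mm out from the face. Axes turn with the wing: z = turning axis, out of the cover; y along the blade; x across its thickness
- screw_upper_right (a joint): turn of the wing screw at the upper edge (nearest the robot), box's right, rad: 0 = blade across the slope; grows clockwise seen from outside (tightening), 1.571 = tight, blade in line with the red line; can be turned on to 2.2, which crushes the gasket. Starts at 0.15 to 0.6; needs about 0.2 N m, stays where left, does not move in or out
- screw_lower_left_grip (a point): wing screw at the lower edge (away from the robot), box's left: black upright blade 76 mm long, 10 mm thick, rounded ends, spanning 14 to 42 mm out from the cover's face, on a steel hub. Point: on the turning axis, mid-blade, 30 mm out from the face. Axes turn with the wing: z = turning axis, out of the cover; y along the blade; x across its thickness
- screw_lower_left (a joint): turn of the wing screw at the lower edge (away from the robot), box's left, rad: 0 = blade across the slope; grows clockwise seen from outside (tightening), 1.571 = tight, blade in line with the red line; can be turned on to 2.2, which crushes the gasket. Starts at 0.15 to 0.6; needs about 0.2 N m, stays where left, does not move in or out
- switch_box: grey switch box, fixed to the bench, 84 mm deep (front face 34 mm ahead of the origin), 122 mm wide, top face 60 mm high, with a cheek along each side (inner faces 106 mm apart, 121 mm high, from 32 mm ahead of the origin to 32 mm behind). Origin: on the bench near its middle; x from its front (which faces the bench's +y side) to its back, y left, z up
- guard_tab (a point): middle of the guard's front edge. Guard: flat level plate (85 mm front to back, 104 mm wide, 5 mm thick) over the toggle, red with a yellow tab, 27 mm, which overhangs the box's front. Shut: 124.5 mm above the bench, 65 mm ahead of the box's origin; the space under the tab is free down to the bench. Hinge: level line along y, 20 mm behind the origin, 124.5 mm high
- guard (a joint): lift of the guard, rad: 0 = shut and level, grows as its yellow tab is lifted. It weighs 80 g (about 0.4 N at the tab) and swings freely: it drops shut by itself from anything less than upright (1.57), and tips over centre beyond that to rest open, leaning back on its stop at 1.9
- toggle_tip (a point): free end of the toggle under the guard: black paddle, 36 mm wide, 7 mm thick, reaching 44 mm to the front from its pivot, which is 12 mm behind the box's origin and 88 mm high, on a grey block. Off: points 0.52 rad up, end 113 mm above the bench
- toggle (a joint): toggle, rad: 0 = off, pointing up to the front; 0.96 = on, pressed fully down, pointing 0.44 rad below level, end 69 mm above the bench. Pressed down near its free end with about 2 N; stays where it is left
- hammer: hammer, 260 mm long, lying on the bench on the -y side of the dust box; bystander. Origin within its length, on the bench
- screwdriver: screwdriver, 190 mm long, lying on the bench beyond the switch box; bystander. Origin within its length, on the bench
- glue: white glue bottle with a red cap, 60 mm diameter, 160 mm tall, standing beyond the switch box; bystander. Origin: centre of its foot
- offcut: wooden offcut, 150 x 70 x 28 mm, lying on the bench beyond the dust box; bystander. Origin: centre of its underside
Not all that is in view belongs to the job. Several things look just like the switch_box: the one meant starts farthest to the robot's left.

How it is judged:
On the way, in this order (a step that is already met when the one before it is completed fails the run):
1. one diagonal pair of wing screws is on its red lines while the other pair is not yet tight (((value of joint screw_upper_left between 1.4 and 1.74 rad and value of joint screw_lower_right between 1.4 and 1.74 rad and value of joint each of screw_upper_right, screw_lower_left below 1.35 rad) or (value of joint screw_upper_right between 1.4 and 1.74 rad and value of joint screw_lower_left between 1.4 and 1.74 rad and value of joint each of screw_upper_left, screw_lower_right below 1.35 rad))), for 0.2 s.
2. all four wing screws are in line with the red lines (value of joint screw_upper_left between 1.4 and 1.74 rad and value of joint screw_lower_right between 1.4 and 1.74 rad and value of joint screw_upper_right between 1.4 and 1.74 rad and value of joint screw_lower_left between 1.4 and 1.74 rad), for 0.2 s.
3. the guard is lifted (over 0.8 rad) with the toggle still off (value of joint guard above 0.8 rad and value of joint toggle below 0.3 rad), for 0.1 s.
4. the toggle is pressed down under the lifted guard (value of joint toggle above 0.75 rad and value of joint guard above 0.5 rad), for 0.05 s.
At the end, for the whole second after the job is handed in: All four wings are within 0.17 rad (10 degrees) of their red lines (joint 1.40 to 1.74), the toggle is on (over 0.75 rad) and the guard has dropped shut (under 0.08 rad) and is at rest (all of step 2 and value of joint toggle above 0.75 rad and value of joint guard below 0.08 rad and velocity of joint guard between -0.1 and 0.1 rad/s); the robot touches nothing.
It fails at once if a wing screw is overtightened (beyond 1.85 rad), crushing the gasket (value of joint any of screw_upper_left, screw_lower_right, screw_upper_right, screw_lower_left above 1.85 rad).
It fails at once if two screws on the same side are tight while the other two are not (not in cross order) ((value of joint each of screw_upper_left, screw_upper_right above 1.4 rad and value of joint each of screw_lower_right, screw_lower_left below 1.35 rad) or (value of joint each of screw_upper_left, screw_lower_left above 1.4 rad and value of joint each of screw_lower_right, screw_upper_right below 1.35 rad) or (value of joint each of screw_lower_right, screw_upper_right above 1.4 rad and value of joint each of screw_upper_left, screw_lower_left below 1.35 rad) or (value of joint each of screw_lower_right, screw_lower_left above 1.4 rad and value of joint each of screw_upper_left, screw_upper_right below 1.35 rad)).
It fails at once if the toggle is moved while the cover is not yet tight (value of joint toggle above 0.3 rad and value of joint any of screw_upper_left, screw_lower_right, screw_upper_right, screw_lower_left below 1.35 rad).
It fails at once if a bystander is moved by more than 30 mm (distance of any of hammer, screwdriver, glue, offcut from where it was at the start of the episode above 0.03 m).
It also fails if it takes over 72 s, if anything falls off the work surface, if the arm or the gripper's body presses on something with over 40 N, if the wrist force passes 120 N, or if a joint passes its speed limit or range.

## Working session

There is one attempt and no reset: what is moved stays moved. The work goes in short steps, Python scripts to look and compute and a shell command to move; the robot and the scene stay as the last step left them, time stands still between calls to the robot, and variables do not carry over. Pictures are saved under pics/ and viewed, about 8 in all and at most 12, crops included, and the job is handed in when it is done.

```bash
mkdir -p pics; python3 - <<'E'
from cell import status, read_camera, ctrl
import cv2, numpy as np
print(status.get_obs()); print(ctrl.tips_ahead)
for n in ("scene","top"):
    c=read_camera(n); cv2.imwrite(f"pics/{n}0.png",c["pixels"]); np.savez(f"{n}0.npz",**c)
    print(n,c["fx"],c["cx"],c["cy"],c["world_from_camera"].round(3).tolist())
E
```

```text
{'t': 0.0, 'qpos': array([ 1.41418369,  0.50185836, -0.42676589,  1.55146785,  0.2208041 ,
        1.13830839, -0.21029261]), 'joint_velocities': array([ 0.00055857,  0.00076261,  0.0003203 , -0.00079172,  0.00027927,
       -0.00018736,  0.00198738]), 'effort': array([ 2.27001160e-04, -5.69532251e+01, -5.81586957e+00, -2.80943102e+01,
        1.07261207e-02,  1.19206833e-02,  1.77722916e-05]), 'eef_pos': array([ 0.26460753, -0.59298185,  0.25524305]), 'ee_rot': array([-3.07071199e+00, -6.54271086e-01,  5.73148436e-04]), 'force': array([-0.04322247,  0.322274  , -0.00973381]), 'moment': array([-0.04128791, -0.06788249, -0.02903203]), 'grip_width': 0.08549340544734674}
0.025
scene 436.58499767161754 314.64989947845567 234.99389652419418 [[-0.815, 0.494, -0.304, 0.948], [0.58, 0.706, -0.406, 0.367], [0.014, -0.507, -0.862, 1.056], [0.0, 0.0, 0.0, 1.0]]
top 586.0772824687715 325.28523478752624 240.93248321382265 [[-0.004, -0.99, 0.139, 0.402], [-1.0, 0.007, 0.02, -0.09], [-0.02, -0.139, -0.99, 1.696], [0.0, 0.0, 0.0, 1.0]]
```

View pics/top0.png

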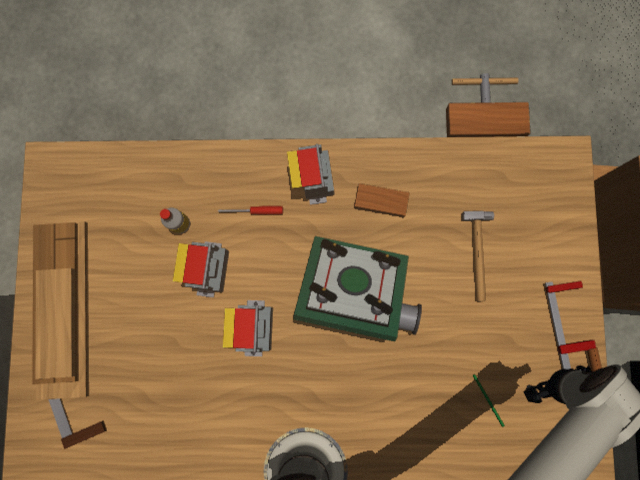

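View pics/scene0.png

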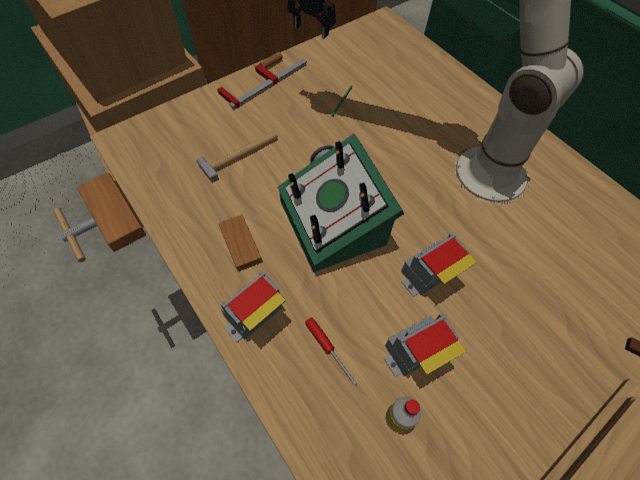

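The top view shows three switch boxes, at pixels (310,170), (200,267) and (247,328). World +y is image left, so the one farthest to the robot's left is (200,267), which is also next to the glue bottle and screwdriver. The dust box is at (352,288), with its blades at (332,247), (385,258), (322,294) and (378,302). The scene view shows the same layout.

```bash
cat > h.py <<'E'
import numpy as np, cv2
def cloud(c):
    d=c["depth"]; v,u=np.mgrid[:480,:640]
    P=np.stack([(u-c["cx"])/c["fx"]*d,(v-c["cy"])/c["fy"]*d,d],-1)
    T=c["world_from_camera"]; return P@T[:3,:3].T+T[:3,3]
E
python3 - <<'E'
import numpy as np, cv2
from h import *
for n in ("top","scene"):
    c=dict(np.load(f"{n}0.npz")); W=cloud(c); im=c["pixels"]; hsv=cv2.cvtColor(im,cv2.COLOR_BGR2HSV).astype(int)
    H,S,V=hsv[...,0],hsv[...,1],hsv[...,2]; ok=c["depth"]>0
    # cover: grey bright pixels near the dust box
    xy=W[...,:2]
    near=ok&(np.hypot(xy[...,0]-0.49,xy[...,1]+0.13)<0.22)
    cov=near&(S<40)&(V>110)&(W[...,2]>.06)&(W[...,2]<.2)
    p=W[cov]
    for _ in range(5):
        m=np.median(p,0) if _==0 else p.mean(0); nrm=np.linalg.svd(p-m,full_matrices=False)[2][2]; nrm*=np.sign(nrm[2])
        q=W[cov]; r=(q-m)@nrm; p=q[abs(r)<(.02 if _<2 else .005)]
    print(n,"cover normal",nrm.round(3),"tilt",np.arccos(nrm[2]).round(3),"yaw of downslope",np.degrees(np.arctan2(nrm[1],nrm[0])).round(2),"n",len(p))
    hgt=(W-m)@nrm
    # box frame: -x downslope
    x=-np.array([nrm[0],nrm[1],0]);x/=np.linalg.norm(x); up=x-(x@nrm)*nrm; up/=np.linalg.norm(up); left=np.cross(nrm,up)
    bl=near&(V<70)&(hgt>.025)&(hgt<.055)
    k,lab,st,ce=cv2.connectedComponentsWithStats(bl.astype(np.uint8))
    cs=[]
    for i in range(1,k):
        if st[i,4]<25: continue
        q=W[lab==i]; hh=hgt[lab==i]; t=q[hh>np.percentile(hh,95)-.006]
        cc=t.mean(0)-m; a=np.stack([(t-m)@up,(t-m)@left],1); w=np.linalg.svd(a-a.mean(0),full_matrices=False)[2][0]
        ext=np.ptp((a-a.mean(0))@w)
        # angle in (left,up): blade direction
        print("  blade px",ce[i].round(),st[i,4],"world",t.mean(0).round(4),"h",np.percentile(hh,95).round(3),"up,left",a.mean(0).round(4),"dir up,left",w.round(3),"len",ext.round(3))
        cs.append(a.mean(0))
    red=near&((H<8)|(H>172))&(S>120)&(V>60)&(abs(hgt)<.01)
    a=np.stack([(W[red]-m)@up,(W[red]-m)@left],1)
    for s in (a[:,1]>0,a[:,1]<0):
        b=a[s]
        if len(b)>5: print("  red line",len(b),np.polyfit(b[:,0],b[:,1],1).round(4), "in up range",b[:,0].min().round(3),b[:,0].max().round(3))
    # guards
    for nm,mask in (("yel",(H>20)&(H<35)&(S>150)&(V>120)),("red",((H<8)|(H>172))&(S>150)&(V>100))):
        mm=(ok&mask&(W[...,2]>.11)&(W[...,2]<.14)).astype(np.uint8)
        k,lab,st,ce=cv2.connectedComponentsWithStats(mm)
        for i in range(1,k):
            if st[i,4]<200: continue
            q=W[lab==i]; (rc,rs,ra)=cv2.minAreaRect((q[:,:2]*1000).astype(np.float32))
            print("  ",nm,"px",ce[i].round(),"c",np.round(rc,1),"size",np.round(rs,1),"ang",round(ra,2),"z",np.median(q[:,2]).round(4))
    print("  m",m.round(4),"up",up.round(3),"left",left.round(3))
    mean=np.array(cs).mean(0); print("  blades mean world",(m+mean[0]*up+mean[1]*left).round(4))
E
```

```text
top cover normal [ 0.469 -0.104  0.877] tilt 0.501 yaw of downslope -12.49 n 2769
  blade px [334. 246.] 153 world [ 0.6113 -0.0822  0.1417] h 0.046 up,left [-0.0827 -0.073 ] dir up,left [-0.295 -0.955] len 0.07
  blade px [387. 257.] 168 world [ 0.5797 -0.2243  0.1416] h 0.045 up,left [-0.0826  0.0725] dir up,left [0.125 0.992] len 0.068
  blade px [323. 291.] 151 world [ 0.4866 -0.0562  0.2103] h 0.044 up,left [ 0.062  -0.0715] dir up,left [-0.331 -0.944] len 0.068
  blade px [379. 303.] 165 world [ 0.4552 -0.1973  0.2116] h 0.045 up,left [0.0627 0.0731] dir up,left [0.387 0.922] len 0.068
  red line 49 [-0.0022  0.0714] in up range -0.07 0.095
  red line 49 [ 0.0011 -0.0724] in up range -0.067 0.09
   yel px [294. 169.] c [824.7  26.5] size [104.  26.] ang 7.95 z 0.1268
   yel px [180. 262.] c [567.2 333.5] size [ 28.8 102.7] ang 82.13 z 0.1274
   yel px [228. 327.] c [393.5 199.3] size [ 27.9 100.9] ang 87.96 z 0.1276
   red px [309. 167.] c [830.1 -14.1] size [105.5  53.7] ang 8.13 z 0.1271
   red px [195. 264.] c [561.5 293.3] size [ 56.  103.5] ang 82.63 z 0.1275
   red px [24
[... 791 characters left out ...]
064
  red line 54 [-0.0091  0.0762] in up range -0.108 0.097
  red line 59 [-0.0054 -0.0675] in up range -0.11 0.096
   yel px [456. 268.] c [396.1 195.5] size [ 26.1 103.7] ang 87.58 z 0.1264
   yel px [263. 311.] c [827.6  22. ] size [103.2  27. ] ang 7.89 z 0.1268
   yel px [442. 357.] c [570.6 329.4] size [ 26.2 104.1] ang 82.31 z 0.1262
   red px [445. 256.] c [395.  154.9] size [ 54.5 104.7] ang 88.08 z 0.1267
   red px [251. 298.] c [833.1 -18. ] size [103.2  56.6] ang 8.21 z 0.1269
   red px [431. 340.] c [565.8 289. ] size [ 54.1 103.8] ang 82.62 z 0.1264
  m [ 0.5145 -0.1334  0.1398] up [-0.858  0.187  0.479] left [-0.213 -0.977  0.   ]
  blades mean world [ 0.5185 -0.1364  0.1374]
```

```bash
python3 - <<'E'
import cv2, numpy as np
a=cv2.imread("pics/top0.png")[180:350,160:420]; b=cv2.imread("pics/scene0.png")[130:380,270:480]
a=cv2.resize(a,(780,510),interpolation=cv2.INTER_CUBIC)
cv2.imwrite("pics/crop0.png",a)
E
```

```text
(no output)
```

View pics/crop0.png

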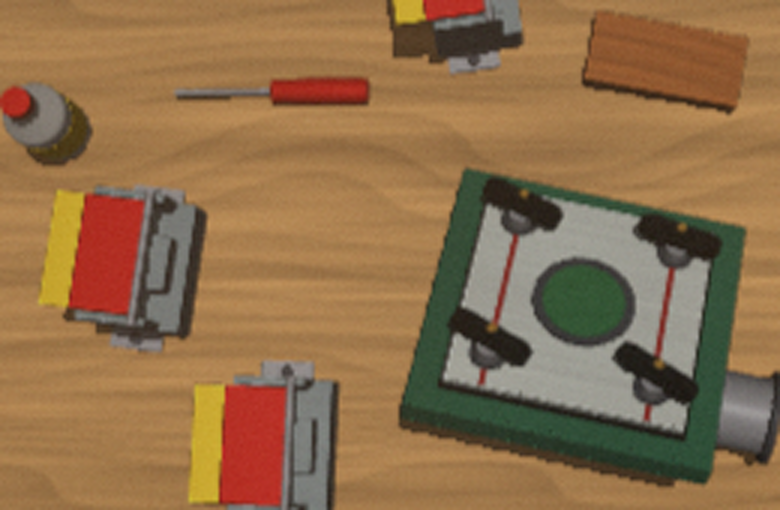

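The enlarged crop confirms both: the target box is the leftmost one, tab centre near world (0.569, 0.332), beside the glue bottle. The blades start at about UL 0.40, LR 0.30, UR 0.35 and LL 0.14 rad. The two views agree to about 5 mm, so I use their average and move.

```bash
cat >> h.py <<'E'
from scipy.spatial.transform import Rotation as Ro
yaw=np.radians(-12.4); N=np.array([np.sin(.5)*np.cos(yaw),np.sin(.5)*np.sin(yaw),np.cos(.5)])
UP=-np.array([np.cos(.5)*np.cos(yaw),np.cos(.5)*np.sin(yaw),-np.sin(.5)]); LEFT=np.cross(N,UP)
C=np.array([.5159,-.136,.1383])-.042*N    # cover middle (face)
S={"UL":(1,1),"LR":(-1,-1),"UR":(1,-1),"LL":(-1,1)}
def grip(s,h=.03): return C+.072*(S[s][0]*UP+S[s][1]*LEFT)+h*N
def Rwing(q):       # tool z into the cover, x along the blade (pointing right/down)
    x=-(np.cos(q)*LEFT+np.sin(q)*UP); z=-N; return np.stack([x,np.cross(z,x),z],1)
def rel(p,R,grasp=True):
    "TCP goal (or grasp point) -> normalised row from the present pose"
    from cell import status
    o=status.get_obs(); R0=Ro.from_rotvec(o["ee_rot"]).as_matrix()
    if grasp: p=p-.006*R[:,2]
    d=R0.T@(p-o["eef_pos"])/.1; r=Ro.from_matrix(R0.T@R).as_rotvec()/(np.pi/2)
    return np.r_[d,r].round(3).tolist()
def st():
    from cell import status
    o=status.get_obs(); print("t",round(o["t"],2),"q",o["qpos"].round(2),"p",o["eef_pos"].round(4),"F",o["force"].round(1),"M",o["moment"].round(2),"w",round(o["grip_width"],4))
E
python3 - <<'E'
from h import *
for s in S: print(s,grip(s).round(4))
print(rel(grip("UL",.12),Rwing(.40)))
c=dict(np.load("top0.npz")); T=c["world_from_camera"]
for px in ((173,220),(167,215)):
    r=T[:3,:3]@[(px[0]-c["cx"])/c["fx"],(px[1]-c["cy"])/c["fy"],1]; z=.08 if px[0]==173 else .16
    print("glue",(T[:3,3]+r*(z-T[2,3])/r[2]).round(3))
E
```

```text
UL [ 0.4331 -0.1915  0.1623]
LR [ 0.5875 -0.078   0.0933]
UR [ 0.464  -0.0509  0.1623]
LL [ 0.5565 -0.2187  0.0933]
[3.545, -2.706, 0.093, 0.252, -0.2, -0.333]
glue [0.691 0.37  0.08 ]
glue [0.691 0.364 0.16 ]
```

```bash
sed -i 's/^C=.*/C=np.array([.5159,-.136,.1383])/' h.py
python3 - <<'E'
from h import *
for s in S: print(s,grip(s).round(4))
print(rel(grip("UL",.13),Rwing(.40)))
E
```

```text
UL [ 0.4528 -0.1958  0.1991]
LR [ 0.6071 -0.0823  0.1301]
UR [ 0.4837 -0.0552  0.1991]
LL [ 0.5762 -0.223   0.1301]
[3.746, -2.559, -0.363, 0.252, -0.2, -0.333]
```

```bash
R='[1,-0.68,-0.15,0,0,0]'; 
python3 -m handwheel '[[1,-0.68,-0.2,0,0,0],[1,-0.68,-0.2,0,0,0],[1,-0.68,-0.2,0,0,0]]' 0.2 40
python3 -m handwheel '[[1,-0.68,-0.1,0,0,0],[1,-0.68,-0.1,0,0,0],[1,-0.68,-0.1,0,0,0]]'
python3 -m handwheel '[[1,-0.68,-0.1,0,0,0],[1,-0.68,-0.1,0,0,0],[1,-0.68,-0.1,0,0,0]]'
python3 -c "
from h import *; st(); print(rel(grip('UL',.13),Rwing(.40)))"
```

```text
t: 0.35
eef_pos: [0.3288, -0.4891, 0.2757]
ee_rot: [-3.071, -0.652, -0.0]
force: [0.9, 0.5, 0.4]
grip_width: 0.0521
t: 0.6
eef_pos: [0.3931, -0.3853, 0.2863]
ee_rot: [-3.072, -0.656, -0.0]
force: [0.5, 0.2, -0.2]
grip_width: 0.0511
t: 0.85
eef_pos: [0.4565, -0.2824, 0.2964]
ee_rot: [-3.072, -0.656, 0.0]
force: [0.6, 0.4, -0.5]
grip_width: 0.0511
t 0.85 q [ 1.01  0.28 -0.6   1.79  0.17  1.13 -0.8 ] p [ 0.4565 -0.2824  0.2964] F [ 0.6  0.4 -0.5] M [-0.02 -0.04 -0.03] w 0.0511
[0.728, -0.503, 0.042, 0.253, -0.199, -0.333]
```

```bash

python3 -m handwheel '[[0.73,-0.5,0.04,0.253,-0.2,-0.333],[0.73,-0.5,0.04,0.253,-0.2,-0.333],[0.73,-0.5,0.04,0.253,-0.2,-0.333],[0.73,-0.5,0.04,0.253,-0.2,-0.333],[0.73,-0.5,0.04,0.253,-0.2,-0.333],[0.73,-0.5,0.04,0.253,-0.2,-0.333],[0.73,-0.5,0.04,0.253,-0.2,-0.333],[0.73,-0.5,0.04,0.253,-0.2,-0.333]]'
python3 - <<'E'
from h import *; from cell import *
st(); print(rel(grip('UL',.13),Rwing(.40)))
o=status.get_obs(); c=read_camera("wrist"); np.savez("w1.npz",p=o["eef_pos"],r=o["ee_rot"],**c)
cv2.imwrite("pics/w1.png",c["pixels"]); print({k:(v if np.size(v)<17 else v.shape) for k,v in c.items()})
E
```

```text
t: 1.52
eef_pos: [0.5023, -0.2089, 0.2907]
ee_rot: [-2.46, -1.271, 0.545]
force: [-0.4, -0.6, 0.8]
grip_width: 0.0512
t 1.52 q [ 0.74  0.66 -0.67  1.4   0.32  1.72 -0.58] p [ 0.5023 -0.2089  0.2907] F [-0.4 -0.6  0.8] M [-0.12 -0.49  0.01] w 0.0512
[0.015, -0.018, -0.011, -0.001, 0.0, -0.0]
{'pixels': (480, 640, 3), 'depth': (480, 640), 'fx': 371.64829954431775, 'fy': 371.64829954431775, 'cx': 324.6351408063489, 'cy': 237.63652345143322, 'mount': array([[-1.11449487e-03, -9.62754998e-01, -2.70373022e-01,
         6.83636440e-02],
       [ 9.99998922e-01, -1.33136986e-03,  6.18735248e-04,
         1.10102235e-03],
       [-9.55656945e-04, -2.70372041e-01,  9.62755445e-01,
        -1.17869843e-01],
       [ 0.00000000e+00,  0.00000000e+00,  0.00000000e+00,
         1.00000000e+00]])}
```

View pics/w1.png

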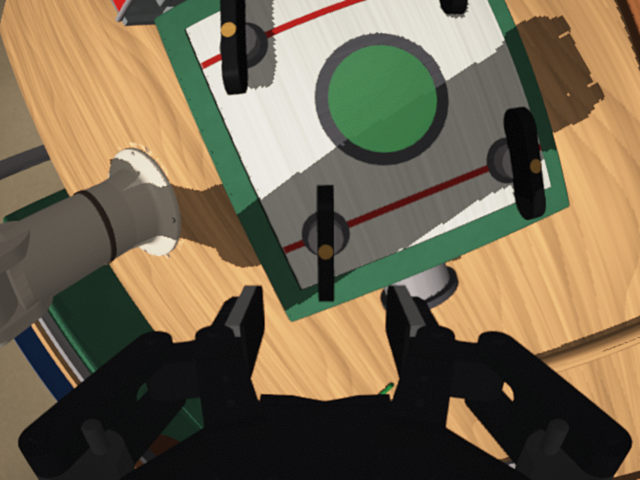

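The wrist view shows the UL blade upright at (325,243), centred between the fingers. UR is at (232,45) and LL at (525,163), each with a brass dot on its axis. I'll cast the dots onto the blade-top plane to refine the positions.

```bash
cat >> h.py <<'E'
def wray(c,p,r,uv):
    uv=np.atleast_2d(uv).astype(float); a=(uv-[c["cx"],c["cy"]])/c["fx"]; t=np.linalg.norm(a,axis=1,keepdims=True)
    d=np.c_[a/t*np.sin(t),np.cos(t)]; R=Ro.from_rotvec(r).as_matrix(); M=c["mount"]
    return R@M[:3,3]+p, d@M[:3,:3].T@R.T
def dots(c,p,r,h=.042):
    hsv=cv2.cvtColor(c["pixels"],cv2.COLOR_BGR2HSV); m=cv2.inRange(hsv,(8,110,90),(24,255,255))
    k,lab,s,ce=cv2.connectedComponentsWithStats(m)
    for i in range(1,k):
        if not 40<s[i,4]<400 or max(s[i,2:4])>25: continue
        o,d=wray(c,p,r,ce[i]); d=d[0]; X=o+d*((C+h*N-o)@N)/(d@N); v=X-C
        if max(abs(v@UP),abs(v@LEFT))<.1: print("dot",ce[i].round(),"size",s[i,4],"up,left mm",(1000*v@UP).round(1),(1000*v@LEFT).round(1))
def look(f):
    from cell import status,read_camera
    o=status.get_obs(); c=read_camera("wrist"); np.savez(f+".npz",p=o["eef_pos"],r=o["ee_rot"],**c); cv2.imwrite(f"pics/{f}.png",c["pixels"])
    return c,o["eef_pos"],o["ee_rot"]
E
python3 - <<'E'
from h import *
z=dict(np.load("w1.npz")); p,r=z["p"],z["r"]; dots(z,p,r)
# plane from wrist depth (ray / axis depth), on the cover's white area
uv=np.array([[300,150],[450,100],[470,140],[290,60],[400,190],[420,200]]); o,d=wray(z,p,r,uv)
ax=wray(z,p,r,[[z["cx"]+.01,z["cy"]]])[1][0]
for (u,v),dd in zip(uv,d):
    X=o+dd*z["depth"][v,u]/(dd@ax); print("cover depth pt off-plane mm",(1000*(X-C)@N).round(1))
# UL blade axis line from dark pixels
g=z["pixels"].max(2); 
for n,(u0,u1,v0,v1) in {"UL":(305,345,190,296),"UR":(215,250,0,95),"LL":(500,550,105,220)}.items():
    m=(g[v0:v1,u0:u1]<40); vv,uu=np.nonzero(m); o,d=wray(z,p,r,np.c_[uu+u0,vv+v0]); X=o+d*(((C+.042*N-o)@N)/(d@N))[:,None]-C
    a=np.c_[X@UP,X@LEFT]; (cx,cy),(w,h),an=cv2.minAreaRect((a*1000).astype(np.float32)); e=np.linalg.svd(a-a.mean(0),full_matrices=False)[2][0]; e*=np.sign(e[1])
    print(n,"q",np.arctan2(e[0],e[1]).round(3),"centre",np.round((cx,cy),1),"size",round(w),round(h))
E
```

```text
dot [228.  29.] size 189 up,left mm 68.8 -70.0
dot [325. 251.] size 94 up,left mm 69.2 73.8
cover depth pt off-plane mm -0.2
cover depth pt off-plane mm 0.4
cover depth pt off-plane mm -0.1
cover depth pt off-plane mm 1.3
cover depth pt off-plane mm 0.1
cover depth pt off-plane mm -0.5
UL q 0.385 centre [68.1 70.1] size 65 23
UR q 0.351 centre [ 68.6 -59.3] size 59 17
LL q 0.147 centre [-63.9  70.4] size 71 32
```

```bash
sed -i 's/^S={/C=C-.003*UP+.0019*LEFT\nS={/' h.py; python3 -c "
from h import *; st(); print(rel(grip('UL',.13),Rwing(.395)),rel(grip('UL',.03),Rwing(.395)))"
```

```text
t 1.57 q [ 0.74  0.65 -0.67  1.4   0.32  1.72 -0.58] p [ 0.502  -0.2093  0.2916] F [0.8 0.1 0.3] M [-0.07 -0.45  0.05] w 0.0514
[0.016, 0.021, -0.004, -0.0, -0.0, -0.004] [0.016, 0.021, 0.996, -0.0, -0.0, -0.004]
```

```bash

python3 -m handwheel '[[0.016,0.021,0.5,0,0,0],[0.016,0.021,0.7,0,0,0],[0.016,0.021,0.9,0,0,0],[0.016,0.021,0.99,0,0,0],[0.016,0.021,0.99,0,0,0]]'
python3 -m handwheel '[[0,0,0,0,0,0],[0,0,0,0,0,0],[0,0,0,0,0,0],[0,0,0,0,0,0],[0,0,0,0,0,0],[0,0,0,0,0,0]]' -1 60
python3 -c "
from h import *; st(); print(rel(grip('UL',.03),Rwing(1.571)))"
```

```text
t: 1.98
eef_pos: [0.4559, -0.1998, 0.2039]
ee_rot: [-2.462, -1.269, 0.548]
force: [0.2, 0.4, -0.2]
grip_width: 0.0515
t: 2.48
eef_pos: [0.4591, -0.1987, 0.208]
ee_rot: [-2.463, -1.273, 0.544]
force: [-2.1, 2.0, 15.5]
grip_width: 0.0089
t 2.48 q [ 0.78  0.66 -0.66  1.6   0.34  1.53 -0.6 ] p [ 0.4591 -0.1987  0.208 ] F [-2.1  2.  15.5] M [ 0.63  1.55 -0.06] w 0.0089
[0.001, 0.014, 0.051, 0.001, -0.0, 0.745]
```

```bash

python3 -m handwheel '[[0,0,-0.06,0,0,0],[0,0,-0.06,0,0,0],[0,0,-0.06,0,0,0]]'
python3 -m handwheel '[[0,0,0,0,0,0.745],[0,0,0,0,0,0.745],[0,0,0,0,0,0.745],[0,0,0,0,0,0.745],[0,0,0,0,0,0.745],[0,0,0,0,0,0.745],[0,0,0,0,0,0.745],[0,0,0,0,0,0.745],[0,0,0,0,0,0.745],[0,0,0,0,0,0.745],[0,0,0,0,0,0.745],[0,0,0,0,0,0.745]]'
python3 -c "
from h import *; st(); print(rel(grip('UL',.036),Rwing(1.571)))"
```

```text
t: 2.73
eef_pos: [0.4593, -0.1987, 0.2082]
ee_rot: [-2.457, -1.272, 0.548]
force: [-6.2, 3.4, -11.7]
grip_width: 0.0089
t: 3.73
eef_pos: [0.4592, -0.1988, 0.2082]
ee_rot: [-2.974, 0.322, 0.767]
force: [-6.8, 1.7, -11.7]
grip_width: 0.0085
t 3.73 q [ 0.59  0.61 -0.39  1.6   0.22  1.49 -1.65] p [ 0.4592 -0.1988  0.2082] F [ -6.8   1.7 -11.7] M [-0.03 -0.7  -0.14] w 0.0085
[0.012, 0.004, -0.007, 0.0, 0.003, 0.001]
```

```bash

python3 -m handwheel '[[0,0,0,0,0,0],[0,0,0,0,0,0],[0,0,0,0,0,0],[0,0,0,0,0,0]]' 0.2
python3 -m handwheel '[[0,0,-0.4,0,0,0],[0,0,-0.8,0,0,0],[0,0,-1,0,0,0],[0,0,-1,0,0,0]]'
python3 -c "
from h import *; st(); c,p,r=look('w2'); dots(c,p,r); print(rel(grip('LR',.13),Rwing(.31)))"
```

```text
t: 4.07
eef_pos: [0.4618, -0.2001, 0.2104]
ee_rot: [-2.978, 0.323, 0.757]
force: [-0.5, 0.3, -0.0]
grip_width: 0.0511
t: 4.4
eef_pos: [0.5117, -0.2106, 0.3022]
ee_rot: [-2.981, 0.323, 0.746]
force: [1.3, -0.1, 1.5]
grip_width: 0.0514
t 4.4 q [ 0.56  0.6  -0.39  1.38  0.2   1.7  -1.63] p [ 0.5117 -0.2106  0.3022] F [ 1.3 -0.1  1.5] M [-0.08 -0.52  0.03] w 0.0514
dot [111.  44.] size 113 up,left mm -72.2 -71.7
dot [120. 249.] size 107 up,left mm 71.6 -72.1
[1.434, -1.44, 0.114, 0.003, -0.003, -0.803]
```

View pics/w2.png

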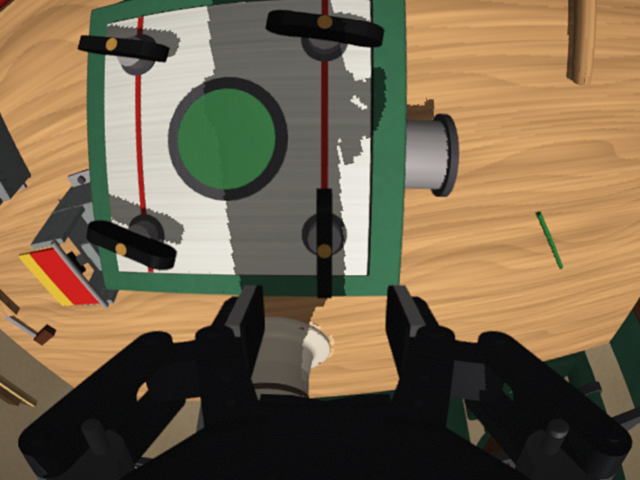

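UL (325,245) now lies along its red line, and the dots at (111,44) and (120,249) fall on ±72 mm as they should. Next is LR.

```bash

python3 -m handwheel '[[0.7,-0.7,-0.1,0,0,-0.8],[0.7,-0.7,-0.1,0,0,-0.8],[0.7,-0.7,-0.1,0,0,-0.8],[0.7,-0.7,0,0,0,-0.8],[0.7,-0.7,0,0,0,-0.8],[0.8,-0.8,0,0,0,-0.8],[0.9,-0.9,0,0,0,-0.8],[1,-1,0,0,0,-0.8],[1,-1,0,0,0,-0.8],[1,-1,0,0,0,-0.8],[1,-1,0,0,0,-0.8],[1,-1,0,0,0,-0.8]]'
python3 -c "
from h import *; st(); print(rel(grip('LR',.13),Rwing(.31)))"
```

```text
t: 5.45
eef_pos: [0.6142, -0.1314, 0.2483]
ee_rot: [-2.395, -1.367, 0.525]
force: [0.2, 0.2, -0.5]
grip_width: 0.0512
t 5.45 q [ 0.53  0.86 -0.69  1.16  0.36  1.77 -0.64] p [ 0.6142 -0.1314  0.2483] F [ 0.2  0.2 -0.5] M [-0.09 -0.48 -0.02] w 0.0512
[0.561, 0.283, 0.06, -0.001, 0.001, -0.004]
```

```bash

python3 -m handwheel '[[0.3,0.15,0,0,0,0],[0.56,0.28,0.06,0,0,0],[0.56,0.28,0.06,0,0,0],[0.56,0.28,0.06,0,0,0]]'
python3 -c "
from h import *; st(); c,p,r=look('w3'); dots(c,p,r); print(rel(grip('LR',.036),Rwing(.31)))"
```

```text
t: 5.78
eef_pos: [0.6588, -0.0933, 0.221]
ee_rot: [-2.392, -1.37, 0.527]
force: [-0.4, 0.2, 0.3]
grip_width: 0.0511
t 5.78 q [ 0.44  0.95 -0.67  1.04  0.37  1.78 -0.68] p [ 0.6588 -0.0933  0.221 ] F [-0.4  0.2  0.3] M [-0.17 -0.5   0.04] w 0.0511
dot [325. 256.] size 133 up,left mm -72.0 -71.4
dot [131. 313.] size 108 up,left mm 72.1 -71.8
dot [143. 388.] size 81 up,left mm 99.2 -9.1
[-0.004, 0.008, 0.942, -0.001, 0.001, -0.004]
```

View pics/w3.png

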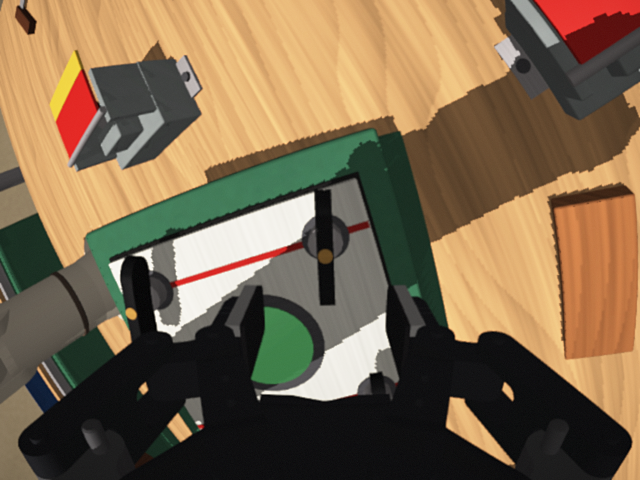

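LR blade is at (325,247), parallel to the fingers and centred between them. I'll go in, grip and turn it 1.26 rad.

```bash

python3 -m handwheel '[[0,0.008,0.4,0,0,0],[0,0.008,0.7,0,0,0],[0,0.008,0.9,0,0,0],[0,0.008,0.94,0,0,0],[0,0.008,0.94,0,0,0]]'
python3 -m handwheel '[[0,0,0,0,0,0],[0,0,0,0,0,0],[0,0,0,0,0,0],[0,0,0,0,0,0],[0,0,0,0,0,0],[0,0,0,0,0,0]]' -1 60
python3 -c "
from h import *; st(); print(rel(grip('LR',.036),Rwing(1.571)))"
```

```text
t: 6.25
eef_pos: [0.6145, -0.0878, 0.1398]
ee_rot: [-2.395, -1.368, 0.526]
force: [-0.2, 0.3, 0.1]
grip_width: 0.0515
t: 6.75
eef_pos: [0.6161, -0.0853, 0.1426]
ee_rot: [-2.393, -1.372, 0.522]
force: [-2.7, 0.7, 8.4]
grip_width: 0.0087
t 6.75 q [ 0.48  0.95 -0.67  1.25  0.39  1.59 -0.71] p [ 0.6161 -0.0853  0.1426] F [-2.7  0.7  8.4] M [0.22 0.81 0.04] w 0.0087
[-0.006, 0.01, 0.034, 0.0, 0.0, 0.801]
```

```bash

python3 -m handwheel '[[0,0,-0.03,0,0,0.8],[0,0,-0.03,0,0,0.8],[0,0,-0.03,0,0,0.8],[0,0,-0.03,0,0,0.8],[0,0,-0.03,0,0,0.8],[0,0,-0.03,0,0,0.8],[0,0,-0.03,0,0,0.8],[0,0,-0.03,0,0,0.8],[0,0,-0.03,0,0,0.8],[0,0,-0.03,0,0,0.8],[0,0,-0.03,0,0,0.8],[0,0,-0.03,0,0,0.8]]'
python3 -c "
from h import *; st(); print(rel(grip('LR',.036),Rwing(1.571)))"
```

```text
t: 7.75
eef_pos: [0.6164, -0.0861, 0.1424]
ee_rot: [-2.976, 0.318, 0.764]
force: [-4.8, 0.1, -2.6]
grip_width: 0.0085
t 7.75 q [ 0.33  0.88 -0.38  1.26  0.19  1.55 -1.82] p [ 0.6164 -0.0861  0.1424] F [-4.8  0.1 -2.6] M [-0.08 -0.13  0.01] w 0.0085
[0.003, 0.002, 0.035, 0.001, 0.002, 0.002]
```

Now release, back off and go to UR, near the robot. I'll rotate back on the way.

```bash

python3 -m handwheel '[[0,0,0,0,0,0],[0,0,0,0,0,0],[0,0,0,0,0,0],[0,0,0,0,0,0]]' 0.2
python3 -m handwheel '[[0,0,-0.4,0,0,0],[0,0,-0.8,0,0,0],[0,0,-1,0,0,0],[0,0,-1,0,0,0]]'
python3 -c "
from h import *; st(); print(rel(grip('UR',.13),Rwing(.35)))"
```

```text
t: 8.08
eef_pos: [0.618, -0.0864, 0.1434]
ee_rot: [-2.976, 0.321, 0.757]
force: [-0.2, -0.3, 0.4]
grip_width: 0.0508
t: 8.42
eef_pos: [0.668, -0.0971, 0.236]
ee_rot: [-2.979, 0.323, 0.744]
force: [0.1, 0.1, 0.6]
grip_width: 0.0514
t 8.42 q [ 0.3   0.89 -0.37  1.01  0.18  1.76 -1.81] p [ 0.668  -0.0971  0.236 ] F [0.1 0.1 0.6] M [-0.17 -0.53 -0.01] w 0.0514
[-1.454, 0.005, 0.155, 0.003, -0.006, -0.777]
```

```bash

python3 -m handwheel '[[-0.3,0,0,0,0,-0.78],[-0.6,0,0,0,0,-0.78],[-0.9,0,0,0,0,-0.78],[-1,0,0,0,0,-0.78],[-1,0,0,0,0,-0.78],[-1,0,0,0,0,-0.78],[-1,0,0,0,0,-0.78],[-1,0,0,0,0,-0.78],[-1,0,0,0,0,-0.78],[-1,0,0,0,0,-0.78],[-1,0,0,0,0,-0.78],[-1,0,0,0,0,-0.78]]'
python3 -c "
from h import *; st(); c,p,r=look('w4'); dots(c,p,r); print(rel(grip('UR',.13),Rwing(.35)))"
```

```text
t: 9.42
eef_pos: [0.5781, -0.078, 0.2781]
ee_rot: [-2.42, -1.332, 0.532]
force: [0.7, -1.1, -0.4]
grip_width: 0.0512
t 9.42 q [ 0.52  0.75 -0.7   1.29  0.29  1.73 -0.74] p [ 0.5781 -0.078   0.2781] F [ 0.7 -1.1 -0.4] M [-0.08 -0.52 -0.03] w 0.0512
dot [471. 196.] size 109 up,left mm -72.2 -71.2
dot [258. 270.] size 166 up,left mm 71.9 -71.8
[-0.151, -0.417, 0.1, -0.0, 0.0, 0.001]
```

```bash
python3 - <<'E'
from h import *
z=dict(np.load("w4.npz")); g=z["pixels"].max(2)
# blade-top direction of dark strips on the top plane, per screw (rough check)
X=None; v,u=np.mgrid[:330,:640]; o,d=wray(z,z["p"],z["r"],np.c_[u.ravel(),v.ravel()]); P=o+d*(((C+.042*N-o)@N)/(d@N))[:,None]-C
a=P@UP; b=P@LEFT; dark=(g[:330].ravel()<40)
for s,(i,j) in S.items():
    m=dark&(np.hypot(a-.072*i,b-.072*j)<.042)
    if m.sum()<200: continue
    q=np.c_[a[m],b[m]]; e=np.linalg.svd(q-q.mean(0),full_matrices=False)[2][0]; e*=np.sign(e[1]); print(s,m.sum(),"q",np.arctan2(*e).round(3))
E
```

```text
LR 2693 q 1.558
UR 2523 q 0.475
```

```bash

python3 -m handwheel '[[-0.15,-0.4,0,0,0,0],[-0.15,-0.417,0.1,0,0,0],[-0.15,-0.417,0.3,0,0,0],[-0.15,-0.417,0.3,0,0,0],[-0.15,-0.417,0.3,0,0,0]]'
python3 -c "
from h import *; st(); c,p,r=look('w5'); dots(c,p,r); print(rel(grip('UR',.039),Rwing(.35)))"
```

```text
t: 9.88
eef_pos: [0.5257, -0.0667, 0.2731]
ee_rot: [-2.419, -1.333, 0.534]
force: [-0.6, 0.0, 0.5]
grip_width: 0.0513
t 9.88 q [ 0.57  0.67 -0.72  1.45  0.26  1.66 -0.75] p [ 0.5257 -0.0667  0.2731] F [-0.6  0.   0.5] M [-0.14 -0.45  0.05] w 0.0513
dot [553. 181.] size 109 up,left mm -72.3 -71.2
dot [323. 263.] size 163 up,left mm 72.0 -71.8
[0.002, -0.002, 0.716, -0.0, 0.001, 0.002]
```

```bash
python3 -c "
import cv2; cv2.imwrite('pics/w5c.png',cv2.imread('pics/w5.png')[100:340,180:500])"
```

```text
(no output)
```

View pics/w5c.png

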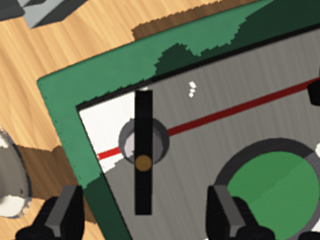

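The crop shows UR upright at (144,150), in line with the fingers. I'll grip it and turn it 1.22 rad (0.777).

```bash

python3 -m handwheel '[[0,0,0.4,0,0,0],[0,0,0.6,0,0,0],[0,0,0.71,0,0,0],[0,0,0.71,0,0,0]]'
python3 -m handwheel '[[0,0,0,0,0,0],[0,0,0,0,0,0],[0,0,0,0,0,0],[0,0,0,0,0,0],[0,0,0,0,0,0],[0,0,0,0,0,0]]' -1 60
python3 -m handwheel '[[0,0,0,0,0,0.777],[0,0,0,0,0,0.777],[0,0,0,0,0,0.777],[0,0,0,0,0,0.777],[0,0,0,0,0,0.777],[0,0,0,0,0,0.777],[0,0,0,0,0,0.777],[0,0,0,0,0,0.777],[0,0,0,0,0,0.777],[0,0,0,0,0,0.777],[0,0,0,0,0,0.777],[0,0,0,0,0,0.777]]'
python3 -c "
from h import *; st(); print(rel(grip('UR',.039),Rwing(1.571)))"
```

```text
t: 10.27
eef_pos: [0.4919, -0.0593, 0.2099]
ee_rot: [-2.417, -1.334, 0.535]
force: [0.3, 0.2, 0.8]
grip_width: 0.051
t: 10.77
eef_pos: [0.4934, -0.0583, 0.2131]
ee_rot: [-2.418, -1.336, 0.53]
force: [-2.1, 0.8, 7.6]
grip_width: 0.0089
t: 11.77
eef_pos: [0.4935, -0.0588, 0.2129]
ee_rot: [-2.977, 0.316, 0.759]
force: [-0.9, -0.6, 5.8]
grip_width: 0.0087
t 11.77 q [ 0.4   0.6  -0.42  1.6   0.13  1.48 -1.84] p [ 0.4935 -0.0588  0.2129] F [-0.9 -0.6  5.8] M [ 0.01  0.5  -0.02] w 0.0087
[0.005, 0.005, 0.021, 0.001, -0.0, 0.003]
```

Now to LL.

```bash

python3 -m handwheel '[[0,0,0,0,0,0],[0,0,0,0,0,0],[0,0,0,0,0,0],[0,0,0,0,0,0]]' 0.2
python3 -m handwheel '[[0,0,-0.4,0,0,0],[0,0,-0.8,0,0,0],[0,0,-0.9,0,0,0]]'
python3 -m handwheel '[[0.3,0.3,0,0,0,-0.9],[0.6,0.6,0,0,0,-0.9],[0.9,0.9,0,0,0,-0.9],[1,1,0,0,0,-0.9],[1,1,0,0,0,-0.9],[1,1,0,0,0,-0.9],[1,1,0,0,0,-0.9],[1,1,0,0,0,-0.9],[1,1,0,0,0,-0.9],[1,1,0,0,0,-0.9],[1,1,0,0,0,-0.9],[1,1,0,0,0,-0.9]]'
python3 -c "
from h import *; st(); print(rel(grip('LL',.10),Rwing(.15)))"
```

```text
t: 12.1
eef_pos: [0.4932, -0.0592, 0.211]
ee_rot: [-2.976, 0.315, 0.76]
force: [-0.1, 0.1, 0.3]
grip_width: 0.0518
t: 12.35
eef_pos: [0.5388, -0.0688, 0.2945]
ee_rot: [-2.978, 0.317, 0.749]
force: [-0.2, 0.4, 0.2]
grip_width: 0.0512
t: 13.35
eef_pos: [0.5999, -0.1847, 0.2413]
ee_rot: [-2.251, -1.554, 0.477]
force: [1.0, -0.4, -0.1]
grip_width: 0.0514
t 13.35 q [ 0.61  0.86 -0.69  1.17  0.4   1.76 -0.41] p [ 0.5999 -0.1847  0.2413] F [ 1.  -0.4 -0.1] M [-0.14 -0.44 -0.04] w 0.0514
[-0.376, 0.492, 0.286, -0.001, 0.0, 0.003]
```

```bash

python3 -m handwheel '[[-0.3,0.35,0,0,0,0],[-0.376,0.49,0.2,0,0,0],[-0.376,0.49,0.286,0,0,0],[-0.376,0.49,0.286,0,0,0],[-0.376,0.49,0.286,0,0,0]]'
python3 -c "
from h import *; st(); c,p,r=look('w6'); dots(c,p,r); print(rel(grip('LL',.039),Rwing(.15)))
cv2.imwrite('pics/w6c.png',c['pixels'][100:340,180:500])"
```

```text
t: 13.77
eef_pos: [0.6131, -0.2323, 0.1957]
ee_rot: [-2.255, -1.548, 0.48]
force: [-0.0, 0.2, 0.1]
grip_width: 0.0508
t 13.77 q [ 0.62  0.95 -0.66  1.1   0.45  1.75 -0.35] p [ 0.6131 -0.2323  0.1957] F [-0.   0.2  0.1] M [-0.07 -0.52 -0.04] w 0.0508
dot [47. 70.] size 131 up,left mm 72.2 -72.0
dot [324. 271.] size 163 up,left mm -71.6 72.6
dot [ 96. 298.] size 55 up,left mm 72.1 72.0
[-0.011, 0.013, 0.621, -0.0, 0.0, -0.0]
```

View pics/w6c.png

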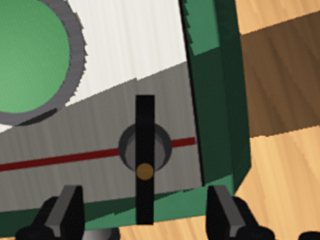

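LL is upright at (145,160), aligned. I'll grip it and turn it 1.42 rad (0.905).

```bash

python3 -m handwheel '[[-0.01,0.01,0.35,0,0,0],[-0.01,0.01,0.55,0,0,0],[-0.01,0.01,0.62,0,0,0],[-0.01,0.01,0.62,0,0,0]]'
python3 -m handwheel '[[0,0,0,0,0,0],[0,0,0,0,0,0],[0,0,0,0,0,0],[0,0,0,0,0,0],[0,0,0,0,0,0],[0,0,0,0,0,0]]' -1 60
python3 -m handwheel '[[0,0,0,0,0,0.905],[0,0,0,0,0,0.905],[0,0,0,0,0,0.905],[0,0,0,0,0,0.905],[0,0,0,0,0,0.905],[0,0,0,0,0,0.905],[0,0,0,0,0,0.905],[0,0,0,0,0,0.905],[0,0,0,0,0,0.905],[0,0,0,0,0,0.905],[0,0,0,0,0,0.905],[0,0,0,0,0,0.905]]'
python3 -m handwheel '[[0,0,0,0,0,0],[0,0,0,0,0,0]]'
python3 -c "
from h import *; st(); print(rel(grip('LL',.039),Rwing(1.571)))"
```

```text
t: 14.15
eef_pos: [0.5841, -0.2272, 0.1413]
ee_rot: [-2.255, -1.549, 0.481]
force: [-0.3, -0.1, -0.0]
grip_width: 0.0513
t: 14.65
eef_pos: [0.5851, -0.2273, 0.1441]
ee_rot: [-2.256, -1.548, 0.48]
force: [-4.0, 1.4, 7.5]
grip_width: 0.0085
t: 15.65
eef_pos: [0.5847, -0.2267, 0.1444]
ee_rot: [-2.975, 0.334, 0.765]
force: [-5.0, 2.3, 9.6]
grip_width: 0.0084
t: 15.82
eef_pos: [0.5847, -0.2267, 0.1444]
ee_rot: [-2.975, 0.326, 0.764]
force: [-4.7, 2.3, 10.3]
grip_width: 0.0083
t 15.82 q [ 0.49  0.88 -0.33  1.24  0.25  1.57 -1.65] p [ 0.5847 -0.2267  0.1444] F [-4.7  2.3 10.3] M [ 0.58  1.51 -0.23] w 0.0083
[0.018, 0.001, 0.019, 0.0, 0.002, -0.001]
```

```bash

python3 -m handwheel '[[0,0,0,0,0,0],[0,0,0,0,0,0],[0,0,0,0,0,0],[0,0,0,0,0,0]]' 0.2
python3 -m handwheel '[[0,0,-0.4,0,0,0],[0,0,-0.8,0,0,0],[0,-0.3,-1,0,0,0],[0,-0.7,-1,0,0,0],[0,-0.8,-1,0,0,0],[0,-0.8,-1,0,0,0]]' -1
cat >> h.py <<'E'
F_=np.array([.132,.991,0]); F_/=np.linalg.norm(F_); SD=np.array([F_[1],-F_[0],0]); O=np.array([.5621,.2804,0])
def Rsw(phi,flip=1,roll=0): # tool z = back and phi below level; x along +-SD for roll 0
    z=-F_*np.cos(phi)-np.array([0,0,np.sin(phi)]); x=flip*SD; R=np.stack([x,np.cross(z,x),z],1)
    return R@Ro.from_rotvec([0,0,roll]).as_matrix()
def tip(fwd,h,R,side=0): return O+fwd*F_+side*SD+np.array([0,0,h])-.025*R[:,2]
E
python3 - <<'E'
from h import *; st(); c,p,r=look('w7'); dots(c,p,r)
for roll in (0,np.pi/2,-np.pi/2):
    R=Rsw(.785,1,roll); print(roll,rel(tip(.10,.13,R),R,False))
E
```

```text
t: 16.15
eef_pos: [0.5853, -0.2282, 0.1414]
ee_rot: [-2.977, 0.327, 0.76]
force: [-1.0, 0.3, -0.3]
grip_width: 0.0514
t: 16.65
eef_pos: [0.6506, -0.1535, 0.2291]
ee_rot: [-2.975, 0.314, 0.76]
force: [0.7, 0.4, -0.9]
grip_width: -0.0002
t 16.65 q [ 0.37  0.89 -0.35  1.03  0.2   1.76 -1.73] p [ 0.6506 -0.1535  0.2291] F [ 0.7  0.4 -0.9] M [-0.09 -0.51 -0.04] w -0.0002
dot [233. 249.] size 166 up,left mm -72.0 -71.4
dot [456. 251.] size 153 up,left mm -71.7 72.3
0 [-1.259, -5.259, 1.613, -0.502, 0.322, 0.077]
1.5707963267948966 [-1.259, -5.259, 1.613, -0.143, 0.654, 0.995]
-1.5707963267948966 [-1.259, -5.259, 1.613, -0.633, -0.138, -0.844]
```

View pics/w7.png

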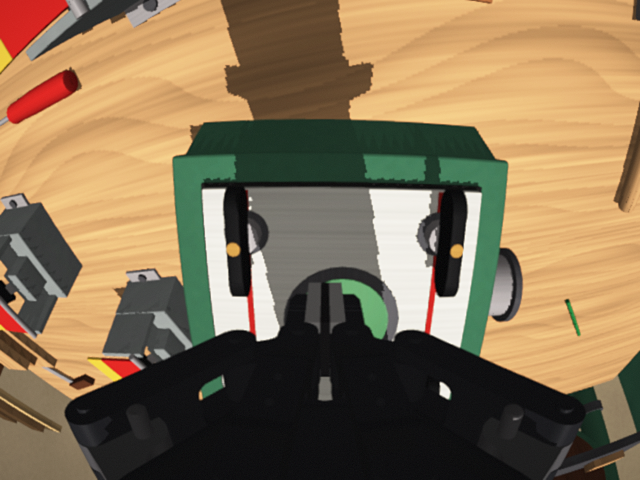

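The wrist view shows both lower wings, at (235,245) and (453,245), parallel to their red lines. I'll move to the switch box at a safe height.

```bash
python3 - <<'E'
from h import *
R=Rsw(.785,1,0); print(rel(tip(.12,.30,R),R,False))
E
```

```text
[-2.09, -5.458, 0.13, -0.502, 0.322, 0.077]
```

```bash

python3 -m handwheel '[[-0.4,-1,-0.05,0,0,0],[-0.4,-1,-0.05,0,0,0],[-0.4,-1,-0.05,0,0,0]]'
python3 -m handwheel '[[-0.4,-1,0,0,0,0],[-0.4,-1,0,0,0,0],[-0.4,-1,0,0,0,0]]'
python3 -m handwheel '[[-0.4,-1,0,0,0,0],[-0.4,-1,0,0,0,0],[-0.4,-1,0,0,0,0]]'
python3 -m handwheel '[[-0.4,-1,0,0,0,0],[-0.4,-1,0,0,0,0],[-0.4,-1,0,0,0,0]]'
python3 -m handwheel '[[-0.4,-1,0,-0.5,0.32,0.08],[-0.4,-1,0,-0.5,0.32,0.08],[-0.4,-1,0,-0.5,0.32,0.08],[-0.4,-1,0,-0.5,0.32,0.08],[-0.4,-1,0,-0.5,0.32,0.08],[-0.4,-1,0,-0.5,0.32,0.08],[-0.4,-1,0,-0.5,0.32,0.08],[-0.4,-1,0,-0.5,0.32,0.08],[-0.4,-1,0,-0.5,0.32,0.08],[-0.4,-1,0,-0.5,0.32,0.08]]'
python3 - <<'E'
from h import *
st(); R=Rsw(.785,1,0); print(rel(tip(.12,.30,R),R,False),rel(tip(.10,.13,R),R,False))
E
```

```text
t: 16.95
eef_pos: [0.6384, -0.0523, 0.2527]
ee_rot: [-2.974, 0.325, 0.762]
force: [0.3, 1.1, 0.5]
grip_width: -0.0005
t: 17.2
eef_pos: [0.6255, 0.0538, 0.2721]
ee_rot: [-2.975, 0.322, 0.762]
force: [0.8, 0.9, -0.3]
grip_width: -0.0001
t: 17.45
eef_pos: [0.6127, 0.1589, 0.291]
ee_rot: [-2.975, 0.322, 0.762]
force: [0.0, 0.5, 0.6]
grip_width: 0.0003
t: 17.7
eef_pos: [0.6001, 0.2641, 0.3099]
ee_rot: [-2.975, 0.323, 0.762]
force: [-0.4, 1.3, 0.2]
grip_width: -0.0
t: 18.53
eef_pos: [0.5884, 0.3659, 0.3271]
ee_rot: [2.349, -0.167, -0.072]
force: [-0.4, -0.7, -0.2]
grip_width: -0.0001
t 18.53 q [-0.8   0.92  0.01  0.84  0.47  2.01 -2.44] p [0.5884 0.3659 0.3271] F [-0.4 -0.7 -0.2] M [ 0.73 -0.16  0.06] w -0.0001
[-0.152, -0.415, -0.283, 0.001, 0.005, -0.004] [-0.147, -1.479, 1.059, 0.001, 0.005, -0.004]
```

The orientation is reachable, but joints 6 and 7 are near their limits. Rolling the tool −90° about its axis frees joint 7.

```bash

python3 -m handwheel '[[-0.15,-0.3,-0.1,0,0,-1],[-0.15,-0.3,-0.1,0,0,-1],[-0.15,-0.3,-0.1,0,0,-1],[-0.15,-0.3,0,0,0,-1],[-0.15,-0.5,0,0,0,-1],[-0.15,-0.6,0.2,0,0,-1],[-0.15,-0.7,0.2,0,0,-1],[-0.15,-0.7,0.2,0,0,-1],[-0.15,-0.7,0.2,0,0,-1],[-0.15,-0.7,0.2,0,0,-1],[-0.15,-0.7,0.2,0,0,-1],[-0.15,-0.7,0.2,0,0,-1]]'
python3 - <<'E'
from h import *
st()
for a in (.785,.9):
    R=Rsw(a,1,-np.pi/2); print(rel(tip(.10,.13,R),R,False),rel(tip(.09,.085,R),R,False))
E
```

```text
t: 19.53
eef_pos: [0.5815, 0.3997, 0.266]
ee_rot: [1.951, 1.573, -0.762]
force: [-0.1, -0.1, 0.3]
grip_width: 0.0
t 19.53 q [-0.81  1.   -0.04  0.81  0.47  1.98 -1.02] p [0.5815 0.3997 0.266 ] F [-0.1 -0.1  0.3] M [ 0.75 -0.12 -0.08] w 0.0
[0.808, -0.086, 0.861, -0.008, -0.002, -0.049] [1.054, -0.1, 1.251, -0.008, -0.002, -0.049]
[0.779, -0.084, 0.863, -0.005, 0.071, -0.049] [1.025, -0.098, 1.252, -0.005, 0.071, -0.049]
```

```bash

python3 -m handwheel '[[0.4,-0.05,0.4,0,0,-0.05],[0.8,-0.086,0.86,0,0,-0.05],[0.8,-0.086,0.86,0,0,-0.05],[0.8,-0.086,0.86,0,0,-0.05],[0.8,-0.086,0.86,0,0,-0.05],[0.8,-0.086,0.86,0,0,-0.05]]'
python3 - <<'E'
from h import *
st(); R=Rsw(.785,1,-np.pi/2); print(rel(tip(.10,.092,R),R,False),rel(tip(.05,.092,R),R,False))
c,p,r=look("w8"); cv2.imwrite("pics/w8.png",c["pixels"])
E
```

```text
t: 20.03
eef_pos: [0.5775, 0.3983, 0.15]
ee_rot: [1.901, 1.653, -0.789]
force: [0.5, 1.1, 1.1]
grip_width: 0.0004
t 20.03 q [-0.8   1.09 -0.07  0.9   0.46  1.83 -1.03] p [0.5775 0.3983 0.15  ] F [0.5 1.1 1.1] M [ 0.69 -0.1   0.07] w 0.0004
[0.276, 0.005, 0.294, -0.006, -0.002, -0.002] [-0.079, 0.009, 0.647, -0.006, -0.002, -0.002]
```

View pics/w8.png

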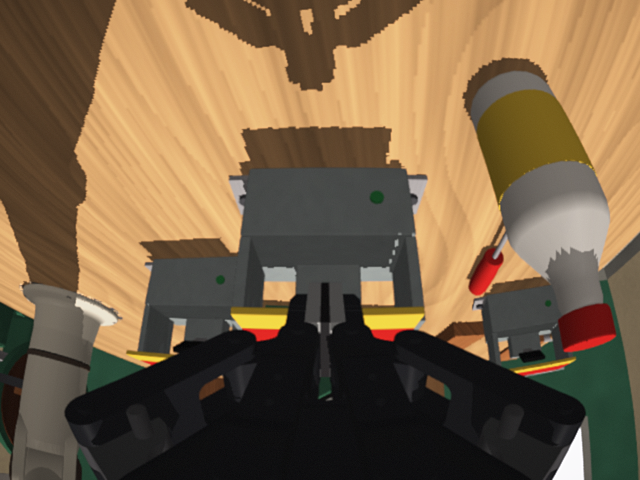

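The wrist view is upside down. The yellow tab (328,318) is centred ahead of the shut fingertips (325,295), with the glue well clear at right. I'll go down, under the tab, then up.

```bash

python3 -m handwheel '[[0.15,0,0.15,0,0,0],[0.276,0,0.294,0,0,0],[0.276,0,0.294,0,0,0],[0.15,0,0.4,0,0,0],[0,0,0.58,0,0,0],[-0.079,0,0.647,0,0,0],[-0.079,0,0.647,0,0,0],[-0.079,0,0.647,0,0,0]]'
python3 - <<'E'
from h import *
st(); R=Rsw(.785,1,-np.pi/2)
for a,b in ((.048,.142),(.033,.163),(.0115,.177),(-.012,.1815),(-.024,.181)): print(rel(tip(a,b,R),R,False))
E
```

```text
t: 20.75
eef_pos: [0.5683, 0.3484, 0.1078]
ee_rot: [1.896, 1.655, -0.791]
force: [-0.4, 0.3, 0.3]
grip_width: 0.0002
t 20.75 q [-0.77  1.06 -0.06  1.08  0.47  1.69 -1.07] p [0.5683 0.3484 0.1078] F [-0.4  0.3  0.3] M [ 0.72 -0.09  0.  ] w 0.0002
[-0.385, 0.026, -0.35, -0.006, -0.0, 0.0]
[-0.639, 0.025, -0.392, -0.006, -0.0, 0.0]
[-0.89, 0.025, -0.339, -0.006, -0.0, 0.0]
[-1.088, 0.027, -0.205, -0.006, -0.0, 0.0]
[-1.17, 0.027, -0.116, -0.006, -0.0, 0.0]
```

```bash

python3 -m handwheel '[[-0.13,0.02,-0.12,0,0,0],[-0.26,0.02,-0.24,0,0,0],[-0.385,0.02,-0.35,0,0,0],[-0.5,0.02,-0.37,0,0,0],[-0.64,0.02,-0.39,0,0,0],[-0.76,0.02,-0.37,0,0,0],[-0.89,0.02,-0.34,0,0,0],[-0.89,0.02,-0.34,0,0,0]]'
python3 - <<'E'
from h import *
from cell import read_camera
st(); R=Rsw(.785,1,-np.pi/2)
for a,b in ((-.012,.1815),(-.024,.181)): print(rel(tip(a,b,R),R,False))
c=read_camera("scene"); a=c["pixels"][280:420,340:520]; cv2.imwrite("pics/s1.png",cv2.resize(a,None,fx=3,fy=3,interpolation=cv2.INTER_CUBIC))
E
```

```text
t: 21.42
eef_pos: [0.5664, 0.3068, 0.1972]
ee_rot: [1.898, 1.651, -0.79]
force: [-0.1, -0.0, -0.1]
grip_width: 0.0002
t 21.42 q [-0.74  0.9  -0.06  1.18  0.49  1.73 -1.02] p [0.5664 0.3068 0.1972] F [-0.1 -0.  -0.1] M [ 0.75 -0.17  0.01] w 0.0002
[-0.163, -0.006, 0.135, -0.005, -0.0, -0.002]
[-0.244, -0.005, 0.223, -0.005, -0.0, -0.002]
```

View pics/s1.png

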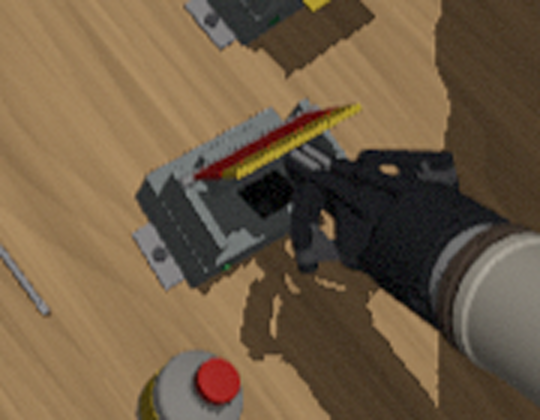

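The scene crop shows the guard standing well up, leaning on the fingers, with the toggle still raised beneath it. I have one picture left. Now I push the guard over centre.

```bash

python3 -m handwheel '[[-0.08,0,0.07,0,0,0],[-0.163,0,0.135,0,0,0],[-0.24,0,0.22,0,0,0],[-0.27,0,0.25,0,0,0],[-0.27,0,0.25,0,0,0],[-0.27,0,0.25,0,0,0]]'
python3 -m handwheel '[[0.2,0,-0.3,0,0,0],[0.2,0,-0.6,0,0,0],[0.2,0,-0.6,0,0,0],[0.2,0,-0.6,0,0,0],[0.2,0,-0.6,0,0,0],[0.2,0,-0.6,0,0,0]]'
cat >> h.py <<'E'
def gstat(f):
    "guard/paddle points seen by the scene camera in the box frame: fwd, z of red+yellow pixels"
    from cell import read_camera
    c=read_camera("scene"); np.savez(f+".npz",**c); W=cloud(c)-O; hsv=cv2.cvtColor(c["pixels"],cv2.COLOR_BGR2HSV).astype(int); H,Sa,V=hsv[...,0],hsv[...,1],hsv[...,2]
    fw=W@F_; sd=W@SD; box=(c["depth"]>0)&(abs(sd)<.06)&(abs(fw)<.14)
    for n,m in (("yel",(H>20)&(H<35)&(Sa>150)&(V>60)),("red",((H<8)|(H>172))&(Sa>150)&(V>50)),("toggle",(abs(sd)<.018)&(abs(fw-.012)<.03)&(V<60)&(W[...,2]<.12))):
        q=box&m&(W[...,2]>.055)
        if q.sum()>15: print(n,q.sum(),"fwd",np.percentile(fw[q],[5,50,95]).round(3),"z",np.percentile(W[q][:,2],[5,50,95]).round(3))
E
python3 - <<'E'
from h import *
st(); gstat("g1"); R=Rsw(.785,1,-np.pi/2); print(rel(tip(.03,.16,R),R,False))
E
```

```text
t: 21.97
eef_pos: [0.56, 0.2734, 0.1951]
ee_rot: [1.896, 1.656, -0.792]
force: [-0.2, 0.2, 0.2]
grip_width: -0.0001
t: 22.47
eef_pos: [0.568, 0.3281, 0.2228]
ee_rot: [1.895, 1.654, -0.794]
force: [0.2, -0.2, -0.3]
grip_width: -0.0002
t 22.47 q [-0.75  0.91 -0.06  1.1   0.48  1.8  -1.  ] p [0.568  0.3281 0.2228] F [ 0.2 -0.2 -0.3] M [ 0.73 -0.04 -0.  ] w -0.0002
yel 358 fwd [-0.05  -0.044 -0.04 ] z [0.182 0.196 0.206]
red 533 fwd [-0.037 -0.03  -0.022] z [0.131 0.154 0.174]
toggle 279 fwd [-0.013  0.013  0.026] z [0.058 0.101 0.112]
[0.319, 0.007, 0.32, -0.006, 0.001, 0.001]
```

The guard rests open: its edge is at −47 mm and z 205 mm, which is the 1.9 rad stop. The toggle is still up, with its end at z 112 mm. Next I press it.

```bash
python3 - <<'E'
from h import *
R=Rsw(.785,1,-np.pi/2)
for a,b in ((.02,.15),(.015,.11),(.015,.08),(.015,.076)): print(rel(tip(a,b,R),R,False))
E
```

```text
[0.319, 0.009, 0.461, -0.006, 0.001, 0.001]
[0.567, 0.012, 0.779, -0.006, 0.001, 0.001]
[0.78, 0.014, 0.991, -0.006, 0.001, 0.001]
[0.808, 0.014, 1.019, -0.006, 0.001, 0.001]
```

```bash

python3 -m handwheel '[[0.16,0,0.23,0,0,0],[0.32,0.01,0.46,0,0,0],[0.44,0.01,0.62,0,0,0],[0.57,0.01,0.78,0,0,0],[0.63,0.01,0.84,0,0,0],[0.68,0.01,0.89,0,0,0],[0.73,0.01,0.94,0,0,0],[0.78,0.01,0.99,0,0,0],[0.78,0.01,0.99,0,0,0]]'
python3 - <<'E'
from h import *
st(); gstat("g2"); R=Rsw(.785,1,-np.pi/2); print(rel(tip(.015,.078,R),R,False))
E
```

```text
t: 23.27
eef_pos: [0.5668, 0.3146, 0.099]
ee_rot: [1.895, 1.655, -0.79]
force: [0.6, -1.0, 1.4]
grip_width: 0.0004
t 23.27 q [-0.74  1.02 -0.06  1.17  0.49  1.63 -1.07] p [0.5668 0.3146 0.099 ] F [ 0.6 -1.   1.4] M [ 0.59 -0.04 -0.01] w 0.0004
yel 362 fwd [-0.05  -0.044 -0.04 ] z [0.182 0.196 0.206]
red 529 fwd [-0.037 -0.03  -0.022] z [0.132 0.153 0.174]
toggle 232 fwd [-0.016  0.015  0.038] z [0.059 0.083 0.117]
[0.008, -0.0, 0.04, -0.005, -0.001, 0.0]
```

```bash

python3 -m handwheel '[[0.03,0,0.05,0,0,0],[0.05,0,0.07,0,0,0],[0.07,0,0.09,0,0,0],[0.07,0,0.09,0,0,0]]'
python3 - <<'E'
from h import *
st()
E
```

```text
t: 23.65
eef_pos: [0.5671, 0.3146, 0.0968]
ee_rot: [1.895, 1.649, -0.789]
force: [-7.3, 3.9, 36.1]
grip_width: 0.0004
t 23.65 q [-0.74  1.03 -0.06  1.17  0.49  1.62 -1.08] p [0.5671 0.3146 0.0968] F [-7.3  3.9 36.1] M [-4.03  1.77 -1.13] w 0.0004
```

It is firmly bottomed. Now back up and turn the tool nearly vertical, to pass over behind the guard.

```bash

python3 -m handwheel '[[-0.25,0,-0.25,0,0,0],[-0.5,0,-0.5,0,0,0],[-0.8,0,-0.8,0,0,0],[-1,0,-1,0,0,0],[-1,0,-1,0,0,0]]'
python3 -m handwheel '[[-0.2,0,-0.3,0,0.42,0],[-0.2,0,-0.3,0,0.42,0],[-0.2,0,-0.3,0,0.42,0],[-0.2,0,-0.3,0,0.42,0],[-0.2,0,-0.3,0,0.42,0],[-0.2,0,-0.3,0,0.42,0],[-0.2,0,-0.3,0,0.42,0]]'
python3 - <<'E'
from h import *
st(); gstat("g3"); R=Rsw(1.45,1,-np.pi/2)
for a,b in ((-.08,.245),(-.08,.185),(0,.185)): print(rel(tip(a,b,R),R,False))
E
```

```text
t: 24.07
eef_pos: [0.5696, 0.3149, 0.2368]
ee_rot: [1.902, 1.655, -0.775]
force: [0.9, 0.6, 1.2]
grip_width: -0.0002
t: 24.65
eef_pos: [0.5698, 0.3163, 0.2659]
ee_rot: [2.313, 2.003, -0.147]
force: [0.9, -0.2, 0.0]
grip_width: -0.0
t 24.65 q [-0.45  0.52 -0.2   1.47  0.2   1.26 -0.85] p [0.5698 0.3163 0.2659] F [ 0.9 -0.2  0. ] M [ 0.08 -0.01 -0.02] w -0.0
yel 362 fwd [-0.05  -0.044 -0.04 ] z [0.182 0.196 0.206]
red 529 fwd [-0.037 -0.03  -0.022] z [0.131 0.153 0.174]
toggle 228 fwd [-0.015  0.011  0.025] z [0.058 0.077 0.09 ]
[-1.149, -0.008, 0.098, -0.004, 0.003, -0.005]
[-1.074, -0.005, 0.693, -0.004, 0.003, -0.005]
[-0.28, -0.012, 0.593, -0.004, 0.003, -0.005]
```

The toggle reads down (surface median z 77 mm, against 101 before). Now I go over the guard to behind it.

```bash

python3 -m handwheel '[[-0.4,0,0,0,0,0],[-0.7,0,0.03,0,0,0],[-1,0,0.07,0,0,0],[-1,0,0.07,0,0,0],[-1,0,0.07,0,0,0]]'
python3 - <<'E'
from h import *
st(); R=Rsw(1.45,1,-np.pi/2)
for a,b in ((-.08,.245),(-.08,.185),(0,.185)): print(rel(tip(a,b,R),R,False))
E
```

```text
t: 25.12
eef_pos: [0.5544, 0.22, 0.2691]
ee_rot: [2.308, 2.008, -0.155]
force: [-0.3, 1.6, 0.5]
grip_width: -0.0002
t 25.12 q [-0.34  0.41 -0.19  1.62  0.19  1.2  -0.73] p [0.5544 0.22   0.2691] F [-0.3  1.6  0.5] M [ 0.18 -0.03  0.  ] w -0.0002
[-0.16, -0.003, 0.013, -0.005, 0.004, -0.004]
[-0.084, 0.002, 0.608, -0.005, 0.004, -0.004]
[0.709, -0.004, 0.507, -0.005, 0.004, -0.004]
```

```bash

python3 -m handwheel '[[-0.16,0,0.01,0,0,0],[-0.16,0,0.1,0,0,0],[-0.1,0,0.4,0,0,0],[-0.084,0,0.6,0,0,0],[-0.084,0,0.6,0,0,0]]'
python3 -m handwheel '[[0.2,0,-0.02,0,0,0],[0.35,0,-0.04,0,0,0],[0.5,0,-0.06,0,0,0],[0.65,0,-0.08,0,0,0],[0.79,0,-0.1,0,0,0],[0.79,0,-0.1,0,0,0]]'
python3 -m handwheel '[[0.6,0,-0.6,0,0,0],[0.3,0,-1,0,0,0],[0.3,0,-1,0,0,0],[0.3,0,-1,0,0,0],[0.3,0,-1,0,0,0]]'
python3 - <<'E'
from h import *
st(); gstat("g4")
E
```

```text
t: 25.53
eef_pos: [0.5486, 0.2052, 0.2057]
ee_rot: [2.307, 2.015, -0.165]
force: [-0.9, -0.8, -0.5]
grip_width: 0.0
t: 26.03
eef_pos: [0.5622, 0.2893, 0.2114]
ee_rot: [2.304, 2.018, -0.148]
force: [-0.6, 0.1, 0.4]
grip_width: -0.0001
t: 26.45
eef_pos: [0.5703, 0.3266, 0.3092]
ee_rot: [2.307, 2.01, -0.145]
force: [-0.4, 0.3, -0.2]
grip_width: 0.0004
t 26.45 q [-0.47  0.5  -0.21  1.4   0.19  1.34 -0.84] p [0.5703 0.3266 0.3092] F [-0.4  0.3 -0.2] M [ 0.15 -0.01  0.02] w 0.0004
yel 594 fwd [0.038 0.05  0.062] z [0.124 0.126 0.129]
red 1131 fwd [-0.015  0.009  0.033] z [0.123 0.126 0.129]
```

The guard is shut and level (z 126 mm throughout). Last check: the four wings and the bystanders, seen from above.

```bash
python3 - <<'E'
from h import *
from cell import read_camera
t=read_camera("top"); s=read_camera("scene"); t0=dict(np.load("top0.npz"))
W=cloud(t)
for n,c in (("top",t),("scene",s)):
    W=cloud(c)-C; g=c["pixels"].max(2); h=W@N; a=W@UP; b=W@LEFT
    for k,(i,j) in S.items():
        m=(c["depth"]>0)&(h>.034)&(h<.052)&(g<90)&(np.hypot(a-.072*i,b-.072*j)<.046)
        if m.sum()<20: print(n,k,"hidden",m.sum()); continue
        q=np.c_[a[m],b[m]]; q=q-q.mean(0); e=np.linalg.svd(q,full_matrices=False)[2][0]; e*=np.sign(e[0]); print(n,k,m.sum(),"q",np.arctan2(e[0],e[1]).round(3))
d=cv2.absdiff(t["pixels"],t0["pixels"]).max(2)
for n,(u0,u1,v0,v1) in {"hammer":(455,500,205,305),"screwdriver":(215,290,200,222),"glue":(155,190,200,240),"offcut":(350,412,180,220)}.items(): print(n,"changed px share",(d[v0:v1,u0:u1]>40).mean().round(3))
A=cv2.resize(t["pixels"][180:350,130:500],None,fx=2,fy=2); B=cv2.resize(s["pixels"][120:270,270:420],(255,255)); A[-255:,-255:]=B
cv2.imwrite("pics/end.png",A)
E
```

```text
top UL 80 q 1.563
top LR 68 q 1.584
top UR 86 q 1.555
top LL 69 q 1.565
scene UL 122 q 1.571
scene LR 121 q 1.583
scene UR 127 q 1.565
scene LL 122 q 1.582
hammer changed px share 0.0
screwdriver changed px share 0.0
glue changed px share 0.094
offcut changed px share 0.0
```

View pics/end.png

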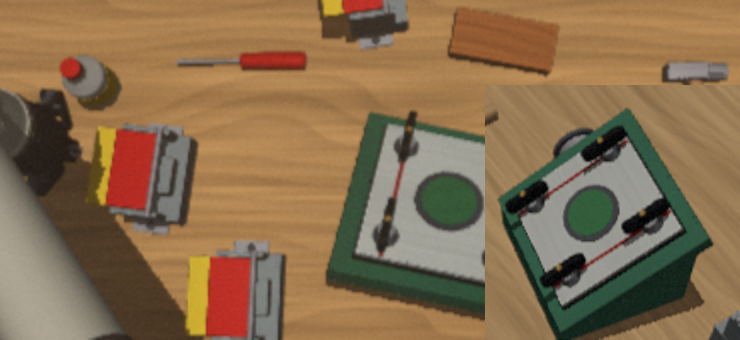

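All four wings lie on their red lines (1.555 to 1.584 rad). The guard is shut, the bystanders are in place and the arm is clear. The changed pixels at the glue come from the arm's edge and shadow, and its cap is still at the original pixel.

```bash
python3 -c "
from cell import job; from h import st; st(); print(job.job_done()); st()"
```

```text
t 26.6 q [-0.46  0.5  -0.21  1.41  0.19  1.34 -0.84] p [0.5687 0.3246 0.305 ] F [ 0.9 -0.7 -0.1] M [ 0.11 -0.04  0.02] w 0.0003
the job is handed in; nothing more can be done
None
the job is handed in; nothing more can be done
```

The job is done and handed in at 26.6 s of the 72 s allowed.

I tightened upper-left, lower-right, upper-right and lower-left in that order. Then I lifted the guard on the leftmost switch box until it rested open, pressed the toggle down to its stop, and tipped the guard forward to drop shut.

**Last checks:**
- **Wings:** all four read 1.555–1.584 rad from both cameras, within the 1.40–1.74 band.
- **Toggle:** it read down before the guard closed, with the paddle surface at about 77 mm against 101 mm before. I could not see it again under the shut guard.
- **Guard:** level at 126 mm in the depth image.
- **Arm:** stands clear, with about 1 N at the wrist.
- **Bystanders:** hammer, screwdriver and offcut are unchanged in the top picture. At the glue 9% of pixels changed, which I put down to the arm's edge and shadow, because the cap has not moved.

**Forces:**
- Fingertip contact at the first screw gave about 15 N, so I gripped higher on the next three.
- The toggle press peaked at 36 N on the fingertips.

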